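Seat the bayonet key by feel and lock it

TASK

Take the orange-handled key out of its black stand and put it upright into the blue receiver. Pressing only lightly, turn it until its lug finds the hidden slot and the key drops fully home with its collar on the receiver's rim; then turn the handle in line with the red lines to lock it, and let go. Leave everything else where it is.

Things in the scene. Friction and masses are not known exactly. Their poses are not given: they have to be found in the camera images.
- key_grip (a point): Centre of the handle of the loose T-handled steel key (about 0.13 to 0.22 kg): an orange bar 64 mm long (its x), 14 mm wide (y), 22 mm high; z points up the key's axis. On that axis below it: a 14 mm round neck and a dark collar 40 mm in diameter, underside 30 mm below this point. The key starts upright in the stand, its yaw varies; half a turn gives the same key.
- key_lug (a point): Centre of the underside of the key, 64.5 mm below key_grip on the same axes. Here sits a flat lug 24 mm long (along the handle, x), 8 mm wide and 6 mm high, on a 7 mm stem; from 13.5 mm above this point up to the collar runs a round pilot 26 mm in diameter.
- stand: Fixed black round stand, 44 mm in diameter (60 mm at its foot), 30 mm high, with a bore 29 mm wide and 26 mm deep, in which the key stands loosely on its lug; origin at the centre of its underside, z up. Lift the key at least 30 mm to clear it.
- socket (a point): Centre of the mouth of the receiver's upright bore, 54 mm above the bench, z up. The receiver is a fixed blue round tower, 58 mm in diameter, with a steel rim, on an aluminium plate 130 x 110 x 10 mm. x is the direction of the red lines. The mouth is a cone, 34 mm wide, narrowing to the 28 mm bore 3 mm down. Home (collar on the rim), key_grip is 30 mm above this point.
- slot_level (a point): Point on the bore's axis 22 mm below the mouth: top of a rigid, unmoving steel disc, 4 mm thick, inside the bore, where the lug lands. A slot 12 mm wide crosses it. Axes as socket; the slot's angle is NOT shown by them: it is unknown, within 0.65 rad of square to the red lines. The lug enters when the handle is along the slot to within about 0.1 rad.
- receiver: The receiver; origin at the centre of its underside, axes as socket. A key pressed on its disc stays 12.5 mm above home until the lug finds the slot. Half-way in, the slot's sides block turning; fully home, the lug lies under the disc and the key turns freely. A force of the key on the receiver, down or sideways, of more than 45 N damages it.
- glue_bottle: Loose white glue bottle with an orange tip, 46 x 64 x 179 mm, standing; origin at the centre of its underside. Leave alone.
- tin_screws: Loose grey tin of screws, 75 mm in diameter, 46 mm high; origin at the centre of its underside. Leave alone.
- tape_masking: Loose roll of masking tape lying flat, 97 mm in diameter, 25 mm high; origin at the centre of its underside. Leave alone.
- screwdriver: Loose red-handled screwdriver lying on the bench, 202 mm long, 26 mm wide, 22 mm high; origin at the centre of its underside, shaft along its y. Leave alone.
Mind the look-alikes: they are no part of the job. Several things look just like the part that bears key_grip: the one meant starts nearest to the robot's base.

How it is judged:
On the way:
1. the key has dropped through the slot, fully home in the receiver (z of key_grip in the frame of socket below 0.032 m and horizontal distance between key_grip and socket below 0.005 m and angle between key_grip's own z axis and vertical below 0.1 rad), for 0.1 s.
At the end, for the whole second after the job is handed in: The key stands upright in the receiver, fully home (collar within 2 mm of the rim), its handle within 0.2 rad (11 degrees) of the red lines, released and at rest (all of step 1 and angle between the x axis of key_grip and the x axis of socket, either way round below 0.2 rad and linear speed of key below 0.02 m/s); the robot touches nothing.
It fails at once if the key pushed or wedged against the receiver with more than 45 N (contact force between key and receiver above 45 N).
It fails at once if the glue bottle moved by more than 30 mm (distance of glue_bottle from where it was at the start of the episode above 0.03 m).
It fails at once if the tin of screws moved by more than 30 mm (distance of tin_screws from where it was at the start of the episode above 0.03 m).
It fails at once if the masking tape moved by more than 30 mm (distance of tape_masking from where it was at the start of the episode above 0.03 m).
It fails at once if the screwdriver moved by more than 30 mm (distance of screwdriver from where it was at the start of the episode above 0.03 m).
It also fails if it takes over 59 s, if anything falls off the work surface, if the arm or the gripper's body presses on something with over 40 N, if the wrist force passes 120 N, or if a joint passes its speed limit or range.

ROBOT

A 6-joint arm with a two-finger parallel gripper is mounted at the origin on a cart in front of the work surface, level with it; the furniture and walls round the work are solid. World frame = base frame: x ahead of the robot, y to its left, z up, the work surface at z = 0. Lengths are in m, angles in rad, forces in N, time in s.
With the tool pointing down it reaches from about 0.225 to 0.875 m from the base axis. Payload 3.4 kg.
Tool frame: the origin (TCP) lies on the centre line of the jaws, within the pads' length; the fingertips stand 11 mm ahead of it and the grasp point (between the pads) lies 8 mm behind it; z points along the fingers, y is the line along which they close (so a half turn about z gives the same grasp; the last joint's range is limited). The gripper opens to 85 mm and grips with 20 to 120 N. Pads are 22 mm wide; open, the fingers measure 114 mm over their backs; the gripper's body (76 mm by 85 mm) begins 54 mm behind the grasp point. The pads swing forward as they close: fully open they stand 13 mm farther back than shut.
Start: joints at [-1.394, 0.276, 1.505, -0, 1.361, -0.121], TCP at [0.169, -0.55, 0.242] pointing down, gripper open.
Joint ranges: [-2.89, 2.89], [-0.75, 2.08], [0.22, 2.7], [-1.18, 4.32], [0.11, 2.71], [-2.7, 2.7]. Speed limits (rad/s): [2.57, 2.57, 3.14, 3.14, 3.14, 3.14].

INTERFACE

Orientations are given as a rotation vector (axis times angle).
In Python, from cell import manip gives the robot as it stands. The module is installed in compiled form; this text tells all that it offers.
- The arm moves only by the tool jog_arm, never from a script. Its argument "plan" is a list of rows, each a list of 7 numbers: the opening in per cent of the stroke, from 0 (shut) to 100 (fully open), then the shift along the tool's x, y, z in mm, then the turn, a rotation vector about the tool's x, y, z in rad. In form: [[claw, tx, ty, tz, rx, ry, rz], ...]. A call has 1 to 12 rows; each row shifts and turns the commanded pose from where the row before left it, along the tool's axes as they then stand; what a row does not reach is not made up. A row lasts 1/10 s, in which the tool goes at most 50 mm and 8.59 degrees, less where a joint would pass 70% of its speed; a pose out of reach is approached as far as the arm can. A call is refused whole if a number of a shift passes 50 or a number of a turn 0.15, either way. A call with a gripper value outside its range is refused whole. The fingers move at their own pace and stop on an object; the grip force is fixed at half the most. Time passes only in rows, so rows that do not move let the fingers close. It gives the time, the measured TCP pose, the force, the opening and the grip force at its end, in the units of the state.
- manip.get_obs(): the state, without advancing time (a new reading comes with each control period).
- manip.camera(name): name is "scene" or "top" or "wrist"; returns (picture, depth): 420x560x3 uint8, red, green, blue; 420x560 float32, m along the optical axis (not along the pixel's ray), 0 where there is no reading.
- manip.camera_model(name): a dict with "camera_matrix" (3x3 intrinsics, pixels), "eye" and "rotation" of the camera in the world; the wrist camera has in their place "hand_eye" (4x4, takes a point from camera to tool coordinates, whose origin is the TCP and whose axes are the flange's). Camera axes: x right, y down, z forward; pixel columns grow to the right and rows downward; lengths in m; the calibration is good to about 2 mm. A picture is of the moment at which its call begins: read the wrist's pose just before it. camera_model takes no time and is no camera call.
- manip.finish_job(): hands the job in; it is judged then, once.
Trained networks look in the newest picture that a camera, given by its name, has taken for a name from the list of things; names that differ only in an ending like _2 or _b are one class to them, and where a whole thing is asked for, a point or a joint stands for the part that bears it (a point fixed in the world has none). Each returns a list of dicts, best first, with "confidence" (0 to 1); they miss things now and then, are a little off and sometimes report something else, mostly with a low value. They report only what shows in the picture. A call takes as long as a camera call. They do not tell look-alikes from the thing itself.
- manip.trace(camera, label): "pixels" (420x560 bool, what is visible of it) and "extent" ([left, top, right, bottom] in pixels, round what is visible of it).
- manip.pinpoint(camera, label): "point" ([column, row] in pixels: a listed point, or the origin of a listed thing).
The state is a dict: "time": time; "joint_positions": joint angles; "dq": joint speeds; "joint_efforts": joint torques, N m; "ee_pos": TCP position; "eef_rot": TCP orientation; "force": force on the tool from outside, world axes, zero at the start; "ft_torque": the same for the moment, N m; "gripper_width": finger opening in m; "finger_force": force on a finger pad.
Only numpy, scipy, OpenCV 4.12 (cv2) and the standard library are available. Lean on these libraries where they do the work, as an engineer would, in place of code of your own. Each camera call takes 0.05 s, during which the arm holds its last target. There are 200 camera calls.

## Working session

There is one attempt and no reset: what is moved stays moved. The work goes in short steps, Python scripts to look and compute and a tool call to move; the robot and the scene stay as the last step left them, time stands still between calls to the robot, and variables do not carry over. Pictures are saved under pics/ and viewed, at most 10 in all, crops included, and the job is handed in when it is done.

Besides the shell and the picture viewer there is one more tool, called after "Request:" as name(argument=value, ...) on one line, values as JSON. jog_arm: Moves the arm, as the interface text tells. Its arguments: {"type":"object","properties":{"plan":{"type":"array"}},"required":["plan"]}

```bash
mkdir -p pics; cat > h.py <<'E'
import numpy as np, cv2
from cell import manip
from scipy.spatial.transform import Rotation as R
def model(n,obs=None):
    m=manip.camera_model(n); K=np.array(m["camera_matrix"])
    if "hand_eye" in m:
        o=obs or manip.get_obs(); T=np.eye(4); T[:3,:3]=R.from_rotvec(o["eef_rot"]).as_matrix(); T[:3,3]=o["ee_pos"]
        T=T@np.array(m["hand_eye"]); return K,T[:3,3],T[:3,:3]
    return K,np.array(m["eye"]),np.array(m["rotation"])
def cloud(n,depth,obs=None):
    K,e,r=model(n,obs); v,u=np.mgrid[:420,:560]
    p=np.stack([(u-K[0,2])/K[0,0]*depth,(v-K[1,2])/K[1,1]*depth,depth],-1)
    return p@r.T+e
def ray(n,px,z,obs=None):
    K,e,r=model(n,obs); d=r@np.linalg.inv(K)@np.array([px[0],px[1],1.]); return e+d*(z-e[2])/d[2]
def save(n,img): cv2.imwrite("pics/"+n,img[:,:,::-1])
E
python3 - <<'E'
from h import *
np.set_printoptions(precision=4,suppress=True)
ims=[]
for c in ["top","scene"]:
    p,d=manip.camera(c); ims.append(p); P=cloud(c,d)
    K,e,r=model(c); print(c,e,r[:,2],K[0,0])
    for l in ["key_grip","key_lug","stand","socket","slot_level","receiver"]:
        for q in manip.pinpoint(c,l)[:4]:
            u,v=np.round(q["point"]).astype(int); print(l,round(q["confidence"],2),(u,v),P[v,u] if 0<=v<420 and 0<=u<560 else None)
    for q in manip.trace(c,"key_grip")[:5]:
        m=q["pixels"]; pp=P[m&(d>0)]; print("tr",round(q["confidence"],2),q["extent"],np.median(pp,0),pp[:,2].max())
save("a.png",ims[0]);save("b.png",ims[1])
o=manip.get_obs();print(o["time"],o["ee_pos"],o["eef_rot"],o["force"])
E
```

```text
Traceback (most recent call last):
  File "h.py", line 13, in cloud
    return p@r.T+e
           ~~~~~^~
ValueError: operands could not be broadcast together with shapes (420,560) (3,)
```

```bash
sed -i 's/return K,np.array(m\["eye"\]),np.array(m\["rotation"\])/return K,np.array(m["eye"]),R.from_rotvec(m["rotation"]).as_matrix()/' h.py
python3 - <<'E'
from h import *
np.set_printoptions(precision=4,suppress=True)
ims=[]
for c in ["top","scene"]:
    p,d=manip.camera(c); ims.append(p); P=cloud(c,d)
    K,e,r=model(c); print(c,e,r[:,2],K[0,0])
    for l in ["key_grip","key_lug","stand","socket","slot_level","receiver"]:
        for q in manip.pinpoint(c,l)[:4]:
            u,v=np.round(q["point"]).astype(int); print(l,round(q["confidence"],2),(u,v),P[v,u] if 0<=v<420 and 0<=u<560 else None)
    for q in manip.trace(c,"key_grip")[:5]:
        m=q["pixels"]; pp=P[m&(d>0)]; print("tr",round(q["confidence"],2),q["extent"],np.median(pp,0),pp[:,2].max())
save("a.png",ims[0]);save("b.png",ims[1])
o=manip.get_obs();print(o["time"],o["ee_pos"],o["eef_rot"],o["force"])
E
```

```text
top [ 0.4109 -0.0138  1.4724] [ 0.0955  0.0142 -0.9953] 484.4265199877273
key_grip 0.56 (np.int64(230), np.int64(187)) [0.595  0.1518 0.0771]
key_grip 0.45 (np.int64(228), np.int64(228)) [0.4773 0.1617 0.046 ]
stand 0.68 (np.int64(233), np.int64(224)) [0.4892 0.1475 0.0408]
socket 0.65 (np.int64(340), np.int64(229)) [ 0.4716 -0.1717  0.011 ]
slot_level 0.96 (np.int64(343), np.int64(233)) [ 0.4592 -0.1797  0.0173]
receiver 0.68 (np.int64(341), np.int64(234)) [ 0.4561 -0.1728  0.0253]
receiver 0.33 (np.int64(227), np.int64(228)) [0.4773 0.1645 0.0473]
tr 0.73 [221.2, 220.0, 235.5, 235.8] [0.4829 0.1522 0.0737] 0.08473673409110027
tr 0.54 [225.3, 176.4, 236.7, 198.3] [0.5983 0.1518 0.0698] 0.08029279820160484
scene [-0.1478  1.1395  0.7446] [ 0.4598 -0.7629 -0.4545] 465.53996782257025
key_grip 0.59 (np.int64(232), np.int64(222)) [0.5969 0.1564 0.0679]
key_lug 0.74 (np.int64(265), np.int64(247)) [0.4736 0.1708 0.0239]
key_lug 0.68 (np.int64(234), np.int64(240)) [0.5965 0.1538 0.0035]
stand 0.71 (np.int64(270), np.int64(249)) [0.4665 0.1552 0.0105]
socket 0.7 (np.int64(321), np.int64(189)) [ 0.471  -0.2011  0.056 ]
socket 0.4 (np.int64(290), np.int64(186)) [ 0.6263 -0.2592  0.0111]
slot_level 0.63 (np.int64(321), np.int64(197)) [ 0.4485 -0.1537  0.0506]
receiver 0.56 (np.int64(319), np.int64(206)) [ 0.4577 -0.1589  0.0118]
tr 0.79 [252.5, 224.5, 276.9, 246.9] [0.4829 0.1562 0.0621] 0.08276172487213374
tr 0.73 [219.3, 218.0, 243.2, 242.8] [0.5968 0.1579 0.0559] 0.07928615613485923
0.85 [ 0.1687 -0.5497  0.2423] [ 3.1067  0.4662 -0.    ] [-0.2092  0.1824 -0.1187]
```

View pics/a.png

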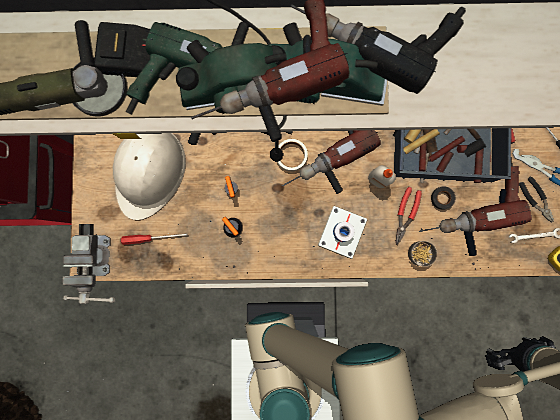

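View pics/b.png

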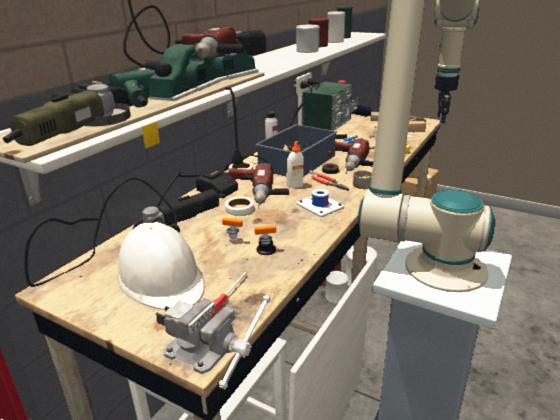

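The top view shows the target key in its black stand at about (232,227), the decoy at (230,187), and the receiver at (343,232) with red lines running (348,217) to (337,252). The scene view agrees, with the key at (265,235) and the receiver at (320,200). I'll hover over the key.

Request:
jog_arm(plan=[[100,29,-33.5,0,0,0,0],[100,29,-33.5,0,0,0,0],[100,29,-33.5,0,0,0,0],[100,29,-33.5,0,0,0,0],[100,29,-33.5,0,0,0,0],[100,29,-33.5,0,0,0,0],[100,29,-33.5,0,0,0,0],[100,29,-33.5,0,0,0,0],[100,29,-33.5,0,0,0,0],[100,29,-33.5,0,0,0,0],[100,29,-33.5,0,0,0,0],[100,29,-33.5,0,0,0,0]])

```text
time: 2.05
ee_pos: [0.3839, -0.0616, 0.2427]
eef_rot: [3.106, 0.466, 0.002]
force: [0.7, -0.7, -0.5]
gripper_width: 0.0856
finger_force: 0.0
```

Request:
jog_arm(plan=[[100,29,-33.5,0,0,0,0],[100,29,-33.5,0,0,0,0],[100,29,-33.5,0,0,0,0],[100,29,-33.5,0,0,0,0],[100,29,-33.5,0,0,0,0],[100,0,0,0,0,0,-0.12],[100,0,0,0,0,0,-0.12],[100,0,0,0,0,0,-0.12],[100,0,0,0,0,0,-0.12],[100,0,0,0,0,0,0]])

```text
time: 3.05
ee_pos: [0.4729, 0.1395, 0.2423]
eef_rot: [2.907, 1.191, 0.0]
force: [-0.8, -0.1, 0.3]
gripper_width: 0.0857
finger_force: 0.0
```

```bash
cat > lk.py <<'E'
from h import *
import sys
np.set_printoptions(precision=4,suppress=True)
def yaw(o): x=R.from_rotvec(o["eef_rot"]).as_matrix()[:,0]; return np.arctan2(x[1],x[0])
def handle(o,p,d,zmin=.055,zmax=.09,near=None,rad=.05):
    "fit orange bar top in wrist view"
    P=cloud("wrist",d,o); hsv=cv2.cvtColor(p,cv2.COLOR_RGB2HSV)
    m=(hsv[...,0]>4)&(hsv[...,0]<20)&(hsv[...,1]>170)&(hsv[...,2]>120)&(d>0)&(P[...,2]>zmin)&(P[...,2]<zmax)
    if near is not None: m&=np.hypot(P[...,0]-near[0],P[...,1]-near[1])<rad
    q=P[m]; zt=np.percentile(q[:,2],90); q=q[q[:,2]>zt-.004]
    (c,s,a)=cv2.minAreaRect((q[:,:2]*1000).astype(np.float32))
    b=cv2.boxPoints((c,s,a)); e=b[1]-b[0] if np.linalg.norm(b[1]-b[0])>np.linalg.norm(b[2]-b[1]) else b[2]-b[1]
    print("handle n",len(q),"ztop",zt,"c",np.array(c)/1000,"size",s,"ang",np.arctan2(e[1],e[0])%np.pi)
    return m
E
python3 - <<'E'
from lk import *
o=manip.get_obs(); print(o["time"],o["ee_pos"],yaw(o),o["joint_positions"],o["force"],o["gripper_width"])
p,d=manip.camera("wrist"); save("w1.png",p)
handle(o,p,d,near=(.48,.155))
P=cloud("wrist",d,o)
for l in ["key_grip","stand"]:
    for q in manip.pinpoint("wrist",l)[:3]: print(l,q["confidence"],q["point"],ray("wrist",q["point"],.0685 if l=="key_grip" else .0,o))
E
```

```text
3.05 [0.4729 0.1395 0.2423] 0.7777844364296487 [ 0.1456  0.152   1.6707 -0.0001  1.3189  0.9387] [-0.7978 -0.1269  0.3004] 0.08573031805992766Traceback (most recent call last):
  File "<stdin>", line 4, in <module>
  File "lk.py", line 10, in handle
    q=P[m]; zt=np.percentile(q[:,2],90); q=q[q[:,2]>zt-.004]
               ~~~~~~~~~~~~~^^^^^^^^^^^
    return _quantile_unchecked(
        a, q, axis, out, overwrite_input, method, keepdims, weights)
    return _ureduce(a,
                    func=_quantile_ureduce_func,
    ...<5 lines>...
                    overwrite_input=overwrite_input,
                    method=method)
    r = func(a, **kwargs)
    result = _quantile(arr,
                       quantiles=q,
    ...<2 lines>...
                       out=out,
                       weights=wgt)
    slices_having_nans = np.isnan(arr[-1, ...])
                                  ~~~^^^^^^^^^
IndexError: index -1 is out of bounds for axis 0 with size 0
```

View pics/w1.png

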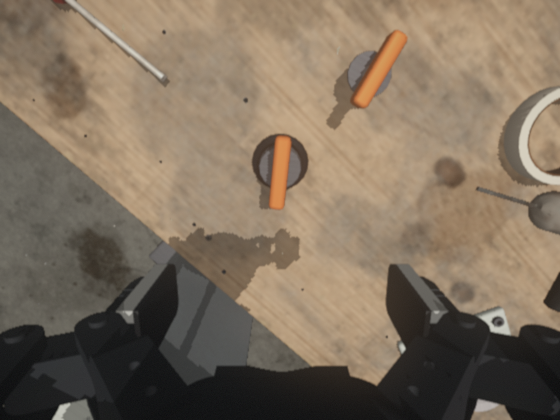

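The wrist view shows the target key at (281,172), nearly vertical, with the decoy at (380,68). I need to check the hand-eye frame.

```bash
python3 - <<'E'
from lk import *
print(np.array(manip.camera_model("wrist")["hand_eye"]),manip.camera_model("wrist")["camera_matrix"])
o=manip.get_obs(); p,d=manip.camera("wrist"); P=cloud("wrist",d,o)
print(P[155,281],P[100,281],d[155,281],p[155,281],cv2.cvtColor(p,cv2.COLOR_RGB2HSV)[155,281], P[330,280])
E
```

```text
[[ 0.0002 -0.9634 -0.2682  0.0677]
 [ 1.     -0.0001  0.0011  0.0006]
 [-0.0011 -0.2682  0.9634 -0.131 ]
 [ 0.      0.      0.      1.    ]] [[350.5408   0.     281.5918]
 [  0.     350.5408 208.9535]
 [  0.       0.       1.    ]]
[0.4965 0.1619 0.0796] [ 0.5295  0.1943 -0.0013] 0.29241577 [215 143  82] [ 14 158 215] [0.3368 0.0072 0.0002]
```

```bash
sed -i 's/>170/>110/' lk.py; python3 - <<'E'
from lk import *
o=manip.get_obs(); p,d=manip.camera("wrist")
m=handle(o,p,d,near=(.485,.155))
P=cloud("wrist",d,o); q=P[(P[...,2]>.024)&(P[...,2]<.034)&(np.hypot(P[...,0]-.485,P[...,1]-.155)<.05)]
print(len(q),cv2.minEnclosingCircle((q[:,:2]*1000).astype(np.float32)))
for l in ["key_grip","stand"]:
    for q in manip.pinpoint("wrist",l)[:3]: print(l,q["confidence"],q["point"],ray("wrist",q["point"],.0685 if l=="key_grip" else .0,o))
E
```

```text
handle n 1118 ztop 0.07939363046834494 c [0.4844 0.1521] size (63.04998016357422, 13.804715156555176) ang 0.67427796
141 ((484.53094482421875, 152.29965209960938), 21.752660751342773)
key_grip 0.75 [278.3, 170.8] [0.4841 0.153  0.0685]
key_grip 0.73 [381.1, 70.3] [0.6016 0.1508 0.0685]
stand 0.93 [279.3, 161.5] [0.4835 0.1517 0.    ]
```

Request:
jog_arm(plan=[[100,17,-0.9,0,0,0,0],[100,0,0,20,0,0,0.104],[100,0,0,40,0,0,0],[100,0,0,40,0,0,0],[100,0,0,20,0,0,0],[100,0,0,0,0,0,0],[100,0,0,0,0,0,0]])

```text
time: 4.0
ee_pos: [0.4855, 0.1526, 0.1225]
eef_rot: [-2.965, -1.038, -0.001]
force: [0.0, -0.5, -0.1]
gripper_width: 0.0854
finger_force: 0.0
```

```bash
python3 - <<'E'
from lk import *
o=manip.get_obs(); print(o["ee_pos"],yaw(o),o["force"])
p,d=manip.camera("wrist"); handle(o,p,d,near=(.485,.155))
E
```

```text
[0.4855 0.1526 0.1225] 0.6736830287323242 [ 0.0391 -0.4852 -0.07  ]
handle n 2663 ztop 0.07932674221418892 c [0.4843 0.1519] size (63.04506301879883, 13.721763610839844) ang 0.6632101
```

Request:
jog_arm(plan=[[100,-1.4,-0.2,20,0,0,0.008],[100,0,0,20,0,0,0],[100,0,0,19,0,0,0],[100,0,0,0,0,0,0],[50,0,0,0,0,0,0],[30,0,0,0,0,0,0],[0,0,0,0,0,0,0],[0,0,0,0,0,0,0],[0,0,0,0,0,0,0],[0,0,0,0,0,0,0],[0,0,0,0,0,0,0],[0,0,0,0,0,0,0]])

```text
time: 5.25
ee_pos: [0.4835, 0.1514, 0.0639]
eef_rot: [-2.969, -1.026, -0.001]
force: [-1.5, 0.8, 6.2]
gripper_width: 0.0128
finger_force: 58.7
```

Request:
jog_arm(plan=[[0,0,0,0,0,0,0],[0,0,0,0,0,0,0],[0,0,0,0,0,0,0]])

```text
time: 5.55
ee_pos: [0.4834, 0.1514, 0.0639]
eef_rot: [-2.969, -1.026, -0.001]
force: [-0.5, -0.5, 6.6]
gripper_width: 0.0132
finger_force: 58.7
```

Request:
jog_arm(plan=[[0,0,0,-5,0,0,0],[0,0,0,-15,0,0,0],[0,0,0,-30,0,0,0],[0,0,0,-40,0,0,0],[0,0,0,-30,0,0,0],[0,0,0,-20,0,0,0],[0,0,0,0,0,0,0],[0,0,0,0,0,0,0]])

```text
time: 6.35
ee_pos: [0.4826, 0.1511, 0.2026]
eef_rot: [2.969, 1.027, -0.002]
force: [-0.0, 0.4, -2.7]
gripper_width: 0.0131
finger_force: 59.0
```

```bash
python3 - <<'E'
from lk import *
o=manip.get_obs(); print(o["ee_pos"],o["eef_rot"],yaw(o),o["force"],o["ft_torque"])
p,d=manip.camera("wrist"); save("w2.png",p)
P=cloud("wrist",d,o); T=R.from_rotvec(o["eef_rot"]); L=(P-np.array(o["ee_pos"]))@T.as_matrix()
hsv=cv2.cvtColor(p,cv2.COLOR_RGB2HSV)
m=(hsv[...,0]>4)&(hsv[...,0]<20)&(hsv[...,1]>110)&(d>0)&(d<.25)
q=L[m]; print(len(q),np.percentile(q,[1,5,50,95,99],axis=0))
E
```

```text
[0.4826 0.1511 0.2026] [ 2.9691  1.0266 -0.0016] 0.6658079568239178 [-0.0002  0.4142 -2.7348] [-0.0631  0.0114  0.0058]
7961 [[-0.028  -0.0061 -0.0227]
 [-0.0234 -0.0053 -0.0158]
 [ 0.0156  0.0029 -0.014 ]
 [ 0.1119  0.0775  0.1292]
 [ 0.1201  0.0835  0.1332]]
```

View pics/w2.png

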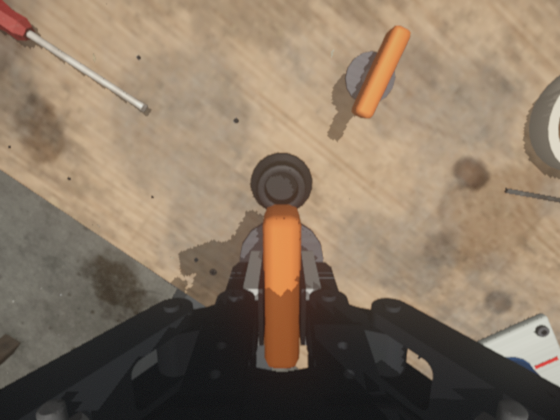

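The key is held, with the handle at (282,285) and the stand empty at (281,182). Next I'll move to where the wrist camera can see the receiver.

Request:
jog_arm(plan=[[0,-16,12.3,0,0,0,0],[0,-32,24.7,0,0,0,0],[0,-32,24.7,0,0,0,0],[0,-32,24.7,0,0,0,0],[0,-32,24.7,0,0,0,0],[0,-32,24.7,0,0,0,0],[0,-32,24.7,0,0,0,0],[0,-32,24.7,0,0,0,0],[0,-32,24.7,0,0,0,0],[0,-32,24.7,0,0,0,0],[0,-16,12.3,0,0,0,0],[0,0,0,0,0,0,0]])

```text
time: 7.6
ee_pos: [0.3827, -0.2427, 0.2014]
eef_rot: [-2.969, -1.02, 0.004]
force: [-0.3, 0.7, -1.9]
gripper_width: 0.0129
finger_force: 58.9
```

```bash
cat > hand.py <<'E'
from lk import *
def inhand(o,p,d):
    P=cloud("wrist",d,o); L=(P-np.array(o["ee_pos"]))@R.from_rotvec(o["eef_rot"]).as_matrix()
    hsv=cv2.cvtColor(p,cv2.COLOR_RGB2HSV)
    m=(hsv[...,0]>2)&(hsv[...,0]<22)&(hsv[...,1]>110)&(d>0)&(abs(L[...,1])<.012)&(L[...,2]>-.024)&(L[...,2]<-.008)&(abs(L[...,0])<.05)
    q=L[m]; t=q[abs(q[:,2]-np.median(q[:,2]))<.003]
    c=np.linalg.lstsq(np.c_[t[:,:2],np.ones(len(t))],t[:,2],rcond=None)[0]
    print("inhand",len(q),"x",np.percentile(q[:,0],[0.2,1,99,99.8]),"y",np.percentile(q[:,1],[1,99]),"plane",c)
    f=t[t[:,0]>.0]; k=np.polyfit(f[:,0],f[:,1],1); print("axis y(x)",k)
    return P
def receiver(o,p,d,P,c0):
    z=P[...,2]; near=np.hypot(P[...,0]-c0[0],P[...,1]-c0[1])<.045
    q=P[near&(abs(z-.054)<.005)]; print("rim n",len(q),np.median(q[:,2]) if len(q) else 0)
    if len(q)>20: print("rim circle",cv2.minEnclosingCircle((q[:,:2]*1000).astype(np.float32)))
    rr=p[...,0].astype(int)-np.maximum(p[...,1],p[...,2])
    m=(rr>60)&(abs(z-.01)<.006)&(np.hypot(P[...,0]-c0[0],P[...,1]-c0[1])<.085)
    t=P[m][:,:2]; print("red n",len(t))
    if len(t)>10:
        vx,vy,x,y=cv2.fitLine((t*1000).astype(np.float32),cv2.DIST_HUBER,0,.01,.01).ravel(); print("red ang",np.arctan2(vy,vx),"pt",x,y)
E
python3 - <<'E'
from hand import *
o=manip.get_obs(); print(o["time"],o["ee_pos"],o["eef_rot"],yaw(o),o["force"],o["ft_torque"])
p,d=manip.camera("wrist"); save("w3.png",p)
P=inhand(o,p,d); receiver(o,p,d,P,(.46,-.178))
for l,h in [("socket",.054),("slot_level",.032),("receiver",0)]:
    for q in manip.pinpoint("wrist",l)[:2]: print(l,q["confidence"],q["point"],ray("wrist",q["point"],h,o))
E
```

```text
7.6 [ 0.3827 -0.2427  0.2014] [-2.9692 -1.0203  0.0039] 0.6619679778408145 [-0.29    0.7292 -1.8665] [ 0.032  -0.0863  0.0211]
inhand 5683 x [-0.03   -0.0285  0.0323  0.0327] y [-0.006   0.0076] plane [ 0.0053 -0.0021 -0.0144]
axis y(x) [-0.0029  0.0008]
rim n 3888 0.05317544886310324
rim circle ((465.4136657714844, -181.19729614257812), 29.425779342651367)
red n 256
red ang -0.3901334 pt 466.80823 -181.52681
socket 0.71 [284.6, 61.9] [ 0.4654 -0.1817  0.054 ]
socket 0.25 [280.7, 285.8] [ 0.3195 -0.2917  0.054 ]
slot_level 0.61 [283.3, 64.5] [ 0.4655 -0.1805  0.032 ]
receiver 0.72 [283.9, 67.4] [ 0.467  -0.1802  0.    ]
```

View pics/w3.png

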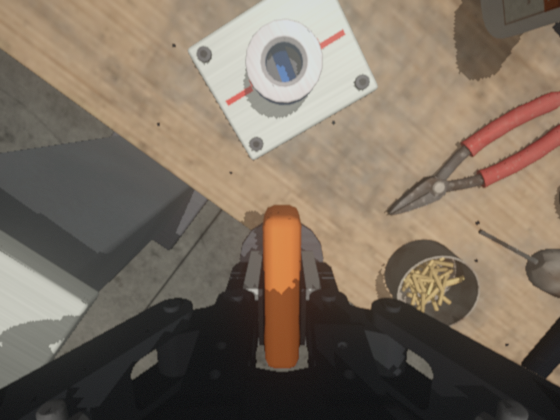

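The receiver sits at (284,62), red lines (227,103) to (345,31), and a blue streak, possibly the slot, shows in the bore. I'll check the streak in the depth image.

```bash
cat >> hand.py <<'E'
def slot(o,p,d,P,c):
    r=np.hypot(P[...,0]-c[0],P[...,1]-c[1]); m=(r<.013)&(P[...,2]<.05)
    print("bore z hist",np.histogram(P[m][:,2],bins=[0,.004,.01,.016,.022,.027,.030,.034,.04,.05]))
    for lo,hi in [(0,.027)]:
        t=P[m&(P[...,2]>lo)&(P[...,2]<hi)][:,:2]
        if len(t)>10:
            vx,vy,x,y=cv2.fitLine((t*1000).astype(np.float32),cv2.DIST_L2,0,.01,.01).ravel()
            w=np.linalg.svd(t-t.mean(0),compute_uv=False)/np.sqrt(len(t))
            print("deep n",len(t),"ang",np.arctan2(vy,vx)%np.pi,"mid",x,y,"sd",w*1000)
E
python3 - <<'E'
from hand import *
o=manip.get_obs(); p,d=manip.camera("wrist"); P=cloud("wrist",d,o); slot(o,p,d,P,(.465,-.181))
c=p[38:88,258:312]; save("w4.png",cv2.resize(c,None,fx=8,fy=8,interpolation=cv2.INTER_CUBIC))
E
```

```text
bore z hist (array([  0,  17, 401,   0,   0,  18, 360,   0,   0]), array([0.   , 0.004, 0.01 , 0.016, 0.022, 0.027, 0.03 , 0.034, 0.04 ,
       0.05 ]))
deep n 418 ang 1.0927174 mid 466.56183 -180.80086 sd [6.7174 3.5513]
```

View pics/w4.png

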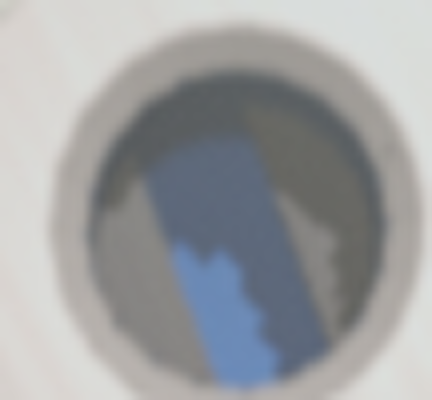

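The slot is plainly visible, its edges running (145,175)→(215,385) and (250,110)→(328,340) in the 8x crop. I'll project them onto the disc plane.

```bash
python3 - <<'E'
from hand import *
o=manip.get_obs()
for a,b in [((145,175),(215,385)),((250,110),(328,340))]:
    A,B=[ray("wrist",((q[0]+.5)/8-.5+258,(q[1]+.5)/8-.5+38),.032,o) for q in (a,b)]
    e=A-B; t=np.arctan2(e[1],e[0]); n=np.array([-np.sin(t),np.cos(t)]); print(t, "offset from rim centre",n@(A[:2]-[.4654,-.1812]))
E
```

```text
1.0081755505796024 offset from rim centre 0.0058776543571750885
1.0244024763165465 offset from rim centre -0.00616830900881225
```

Request:
jog_arm(plan=[[0,0,0,0,0,0,-0.118],[0,0,0,0,0,0,-0.118],[0,0,0,0,0,0,-0.118],[0,-4.3,36.8,0,0,0,0],[0,0,0,0,0,0,0],[0,0,0,0,0,0,0],[0,0,0,0,0,0,0]])

```text
time: 8.55
ee_pos: [0.4127, -0.2622, 0.203]
eef_rot: [-2.74, -1.534, 0.001]
force: [-0.2, 0.1, -1.7]
gripper_width: 0.0123
finger_force: 59.2
```

```bash
python3 - <<'E'
from hand import *
o=manip.get_obs(); print(o["time"],o["ee_pos"],o["eef_rot"],yaw(o),o["force"],o["ft_torque"])
p,d=manip.camera("wrist")
P=inhand(o,p,d); receiver(o,p,d,P,(.465,-.181))
q=P[(P[...,2]<.05)&(np.hypot(P[...,0]-.465,P[...,1]+.181)<.02)]
for l,h in [("socket",.054),("slot_level",.032)]:
    for q in manip.pinpoint("wrist",l)[:2]: print(l,q["confidence"],q["point"],ray("wrist",q["point"],h,o))
E
```

```text
8.55 [ 0.4127 -0.2622  0.203 ] [-2.7397 -1.5342  0.0008] 1.0209733522672357 [-0.1993  0.1023 -1.6573] [ 0.0211 -0.0869 -0.0463]
inhand 5700 x [-0.0302 -0.029   0.0321  0.0324] y [-0.0062  0.0075] plane [ 0.0056 -0.0003 -0.0144]
axis y(x) [-0.0002  0.0006]
rim n 3749 0.05309172813635382
rim circle ((465.71368408203125, -180.06869506835938), 29.427398681640625)
red n 270
red ang -0.39062223 pt 464.45822 -180.46074
socket 0.78 [283.1, 72.1] [ 0.4642 -0.1814  0.054 ]
slot_level 0.56 [284.6, 73.6] [ 0.4659 -0.1812  0.032 ]
```

Request:
jog_arm(plan=[[0,20,0.4,0,0,0,0],[0,35,0.7,0,0,0,0],[0,27,0.5,0,0,0,0],[0,14,0.3,0,0,0,0],[0,0,0,20,0,0,0],[0,0,0,30,0,0,0],[0,0,0,20,0,0,0],[0,0,0,10,0,0,0],[0,0,0,0,0,0,0],[0,0,0,0,0,0,0]])

```text
time: 9.7
ee_pos: [0.4655, -0.1833, 0.124]
eef_rot: [2.741, 1.533, 0.001]
force: [1.0, 0.2, -1.9]
gripper_width: 0.0132
finger_force: 59.3
```

```bash
python3 - <<'E'
from hand import *
o=manip.get_obs(); print(o["time"],o["ee_pos"],yaw(o),o["force"],o["ft_torque"])
a=yaw(o); x=np.array([np.cos(a),np.sin(a)]); y=np.array([np.sin(a),-np.cos(a)])
e=np.array([.4644,-.1813])-np.array(o["ee_pos"])[:2]; print("to go mm",e@x*1000,e@y*1000)
p,d=manip.camera("wrist"); P=inhand(o,p,d)
save("w5.png",p)
E
```

```text
9.7 [ 0.4655 -0.1833  0.124 ] 1.0196279558477026 [ 1.0429  0.1947 -1.8647] [-0.0042 -0.0008  0.0416]
to go mm 1.1124094592022888 -1.9557724371705152
inhand 5606 x [-0.0303 -0.029   0.0321  0.0324] y [-0.006   0.0073] plane [ 0.0051 -0.0002 -0.0144]
axis y(x) [0.001  0.0006]
```

View pics/w5.png

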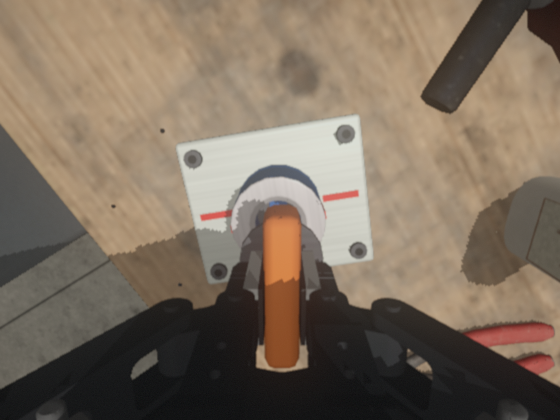

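Request:
jog_arm(plan=[[0,1.1,-2.0,0,0,0,0],[0,0,0,4,0,0,0],[0,0,0,4,0,0,0],[0,0,0,4,0,0,0],[0,0,0,0,0,0,0],[0,0,0,0,0,0,0]])

```text
time: 10.35
ee_pos: [0.4638, -0.1807, 0.1111]
eef_rot: [-2.742, -1.533, 0.0]
force: [-0.4, -0.4, -1.5]
gripper_width: 0.0128
finger_force: 59.3
```

```bash
cat > st.py <<'E'
from hand import *
o=manip.get_obs(); print(o["time"],o["ee_pos"],yaw(o),o["force"],o["ft_torque"])
a=yaw(o); x=np.array([np.cos(a),np.sin(a)]); y=np.array([np.sin(a),-np.cos(a)])
e=np.array([.4644,-.1813])-np.array(o["ee_pos"])[:2]; print("to go mm",e@x*1000,e@y*1000,"F tool",np.array(o["force"])[:2]@x,np.array(o["force"])[:2]@y)
E
python3 st.py
```

```text
10.35 [ 0.4638 -0.1807  0.1111] 1.0198168558246747 [-0.3995 -0.376  -1.4971] [-0.0541 -0.0076 -0.0338]
to go mm -0.16803051319104195 0.8329639027414482 F tool -0.5294909356376841 -0.14358739535631868
```

Request:
jog_arm(plan=[[0,0,0.7,3,0,0,0],[0,0,0,3,0,0,0],[0,0,0,3,0,0,0],[0,0,0,0,0,0,0],[0,0,0,0,0,0,0]])

```text
time: 10.85
ee_pos: [0.4644, -0.1811, 0.1022]
eef_rot: [-2.742, -1.533, 0.0]
force: [-0.7, 0.7, -1.9]
gripper_width: 0.0127
finger_force: 59.3
```

```bash
python3 st.py
```

```text
10.85 [ 0.4644 -0.1811  0.1022] 1.0197828162886153 [-0.747   0.6838 -1.8992] [ 0.0096  0.008  -0.017 ]
to go mm -0.16189646444153744 0.06242496158199735 F tool 0.19152659743374117 -0.9944375261309698
```

Centred. I'll descend through the cone in small steps.

Request:
jog_arm(plan=[[0,0,0,2,0,0,0],[0,0,0,2,0,0,0],[0,0,0,2,0,0,0],[0,0,0,0,0,0,0]])

```text
time: 11.25
ee_pos: [0.4642, -0.181, 0.096]
eef_rot: [-2.741, -1.533, 0.001]
force: [-0.0, 0.2, -1.8]
gripper_width: 0.0125
finger_force: 59.3
```

```bash
python3 st.py
```

```text
11.25 [ 0.4642 -0.181   0.096 ] 1.019826194220729 [-0.0098  0.2439 -1.8023] [-0.02    0.0156  0.0224]
to go mm -0.1756816799735608 0.3048309275791415 F tool 0.20266931240695393 -0.13602271037411767
```

Request:
jog_arm(plan=[[0,0,0,2,0,0,0],[0,0,0,2,0,0,0],[0,0,0,1,0,0,0],[0,0,0,0,0,0,0]])

```text
time: 11.65
ee_pos: [0.4647, -0.181, 0.0912]
eef_rot: [2.742, 1.533, 0.001]
force: [0.9, 0.7, -2.8]
gripper_width: 0.0129
finger_force: 59.2
```

```bash
python3 st.py
```

```text
11.65 [ 0.4647 -0.181   0.0912] 1.0196355275404232 [ 0.8674  0.7017 -2.8375] [ 0.158 -0.189 -0.024]
to go mm -0.36261672260633787 -0.09850864095844464 F tool 1.0520133913582865 0.37151365124033797
```

Request:
jog_arm(plan=[[0,0,0,2,0,0,0],[0,0,0,1,0,0,0],[0,0,0,0,0,0,0]])

```text
time: 11.95
ee_pos: [0.4647, -0.181, 0.0882]
eef_rot: [2.742, 1.533, 0.001]
force: [1.6, 1.0, -3.0]
gripper_width: 0.013
finger_force: 59.3
```

```bash
python3 st.py
```

```text
11.95 [ 0.4647 -0.181   0.0882] 1.0197227251358179 [ 1.6455  0.9509 -2.9553] [ 0.1788 -0.334   0.0717]
to go mm -0.354992879172817 -0.08468787065209002 F tool 1.671702314691237 0.9040113279849691
```

The lug has entered the slot and forces are small.

Request:
jog_arm(plan=[[0,0.3,0.2,2,0,0,0],[0,0,0,2,0,0,0],[0,0,0,2,0,0,0],[0,0,0,0,0,0,0]])

```text
time: 12.35
ee_pos: [0.4647, -0.181, 0.082]
eef_rot: [-2.742, -1.533, 0.0]
force: [1.4, -0.1, -2.9]
gripper_width: 0.0132
finger_force: 59.3
```

```bash
python3 st.py
```

```text
12.35 [ 0.4647 -0.181   0.082 ] 1.0197805750475626 [ 1.4215 -0.068  -2.8966] [ 0.1726 -0.1755 -0.0648]
to go mm -0.46269933305774663 -0.12476250631797983 F tool 0.6863109680105699 1.2466827862528318
```

Request:
jog_arm(plan=[[0,0.1,0.4,1,0,0,0],[0,0,0,1,0,0,0],[0,0,0,0,0,0,0]])

```text
time: 12.65
ee_pos: [0.4649, -0.181, 0.0801]
eef_rot: [-2.741, -1.533, 0.001]
force: [-0.7, 1.1, -3.1]
gripper_width: 0.0129
finger_force: 59.2
```

Request:
jog_arm(plan=[[0,0,0,0.5,0,0,0],[0,0,0,0,0,0,0]])

```text
time: 12.85
ee_pos: [0.4649, -0.181, 0.0797]
eef_rot: [-2.742, -1.533, 0.001]
force: [0.2, 0.8, -2.4]
gripper_width: 0.0129
finger_force: 59.2
```

Request:
jog_arm(plan=[[0,0,0,0.5,0,0,0],[0,0,0,0,0,0,0]])

```text
time: 13.05
ee_pos: [0.4649, -0.181, 0.0795]
eef_rot: [-2.742, -1.533, 0.001]
force: [-1.2, 2.4, 2.4]
gripper_width: 0.0126
finger_force: 59.8
```

Request:
jog_arm(plan=[[0,0,0,0.5,0,0,0],[0,0,0,0,0,0,0]])

```text
time: 13.25
ee_pos: [0.465, -0.181, 0.0795]
eef_rot: [-2.742, -1.534, 0.0]
force: [-3.0, 2.1, 6.5]
gripper_width: 0.013
finger_force: 60.5
```

Home: the Z stop is at TCP 0.0795, as predicted. I'll back off slightly, then turn towards the red lines.

Request:
jog_arm(plan=[[0,0,0,-0.8,0,0,0],[0,0,0,0,0,0,0.1],[0,0,0,0,0,0,0.14],[0,0,0,0,0,0,0.12],[0,0,0,0,0,0,0]])

```text
time: 13.75
ee_pos: [0.465, -0.1809, 0.0796]
eef_rot: [-2.972, -1.018, 0.001]
force: [-0.4, 0.6, 1.7]
gripper_width: 0.0133
finger_force: 59.8
```

```bash
python3 st.py
```

```text
13.75 [ 0.465  -0.1809  0.0796] 0.6601276311940607 [-0.4381  0.646   1.7104] [ 0.3052  0.2995 -0.0307]
to go mm -0.6611044470691761 -0.04658817300052609 F tool 0.050067045595932114 -0.7788842210537299
```

Turning freely, with little force.

Request:
jog_arm(plan=[[0,0,0,0,0,0,0.12],[0,0,0,0,0,0,0.14],[0,0,0,0,0,0,0.14],[0,0,0,0,0,0,0]])

```text
time: 14.15
ee_pos: [0.4648, -0.1808, 0.0796]
eef_rot: [-3.114, -0.411, 0.001]
force: [-1.5, 2.4, 2.4]
gripper_width: 0.0129
finger_force: 59.9
```

Request:
jog_arm(plan=[[0,0,0,0,0,0,0.12],[0,0,0,0,0,0,0.14],[0,0,0,0,0,0,0.1],[0,0,0,0,0,0,0]])

```text
time: 14.55
ee_pos: [0.4647, -0.1806, 0.0796]
eef_rot: [-3.137, 0.151, 0.002]
force: [-2.0, 3.5, 3.2]
gripper_width: 0.0129
finger_force: 60.0
```

```bash
python3 st.py
```

```text
14.55 [ 0.4647 -0.1806  0.0796] -0.09597446211895155 [-2.0305  3.4739  3.1934] [0.5123 0.4193 0.0069]
to go mm -0.2347590658659387 0.6964893470668847 F tool -2.354023453996465 -3.2633559056243158
```

Request:
jog_arm(plan=[[0,-0.4,-0.6,0,0,0,0.06],[0,0,0,0,0,0,0.12],[0,0,0,0,0,0,0.115],[0,0,0,0,0,0,0],[0,0,0,0,0,0,0]])

```text
time: 15.05
ee_pos: [0.4647, -0.1804, 0.0796]
eef_rot: [3.082, -0.609, -0.001]
force: [-2.1, 2.5, 3.7]
gripper_width: 0.0125
finger_force: 59.9
```

```bash
python3 st.py; python3 - <<'E'
from hand import *
o=manip.get_obs(); p,d=manip.camera("wrist"); P=inhand(o,p,d); receiver(o,p,d,P,(.465,-.181))
E
```

```text
15.05 [ 0.4647 -0.1804  0.0796] -0.3900528540012306 [-2.0698  2.5197  3.666 ] [ 0.4879  0.3691 -0.0414]
to go mm 0.09522494725584545 0.9029208896227308 F tool -2.8724575701528736 -1.5434403631923537
inhand 5582 x [-0.0291 -0.028   0.0331  0.0334] y [-0.0062  0.0071] plane [ 0.0062  0.0042 -0.0143]
axis y(x) [-0.0026  0.0005]
rim n 3975 0.05348189768478348
rim circle ((466.284912109375, -181.10377502441406), 28.90454864501953)
red n 339
red ang -0.38879985 pt 506.8971 -198.01587
```

Request:
jog_arm(plan=[[25,-0.4,-0.2,0,0,0,0],[40,0,0,0,0,0,0],[60,0,0,0,0,0,0],[60,0,0,0,0,0,0],[60,0,0,0,0,0,0],[60,0,0,0,0,0,0]])

```text
time: 15.7
ee_pos: [0.4647, -0.1803, 0.0796]
eef_rot: [3.08, -0.616, 0.001]
force: [-0.7, -0.3, 0.1]
gripper_width: 0.0514
finger_force: 0.0
```

Request:
jog_arm(plan=[[60,0,0,-5,0,0,0],[60,0,0,-15,0,0,0],[60,0,0,-30,0,0,0],[60,0,0,-35,0,0,0],[60,0,0,-15,0,0,0],[60,0,0,0,0,0,0],[60,0,0,0,0,0,0]])

```text
time: 16.4
ee_pos: [0.4643, -0.1799, 0.1794]
eef_rot: [3.08, -0.617, -0.0]
force: [-0.4, -0.2, 0.4]
gripper_width: 0.0513
finger_force: 0.0
```

```bash
python3 - <<'E'
from hand import *
o=manip.get_obs(); p,d=manip.camera("wrist"); save("w6.png",p); print(o["ee_pos"],o["force"],o["gripper_width"])
handle(o,p,d,zmin=.08,zmax=.12,near=(.465,-.181)); P=cloud("wrist",d,o); receiver(o,p,d,P,(.465,-.181))
E
```

```text
[ 0.4643 -0.1799  0.1794] [-0.4443 -0.2114  0.4021] 0.05125420814673241
handle n 1824 ztop 0.09482415967329547 c [ 0.4661 -0.1814] size (13.358363151550293, 62.95923614501953) ang 2.75423
rim n 2798 0.05373495006922133
rim circle ((466.3887634277344, -181.04373168945312), 29.20742416381836)
red n 149
red ang -0.39507264 pt 507.25772 -197.94646
```

View pics/w6.png

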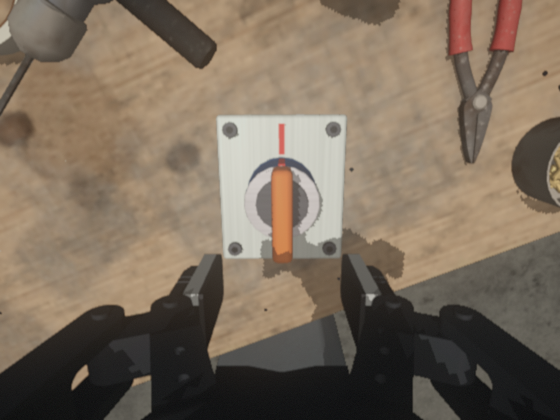

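The key is home: the handle top is at 94.8 mm (95 mm expected), its angle is -0.387 rad against red lines at -0.39, and it is released.

```bash
python3 -c "
from cell import manip
print(manip.finish_job())"
```

```text
the job is handed in; nothing more can be done
None
```

The key stands fully home in the receiver, its handle within about 0.01 rad of the red lines, released, and the job is handed in; no verdict came back.

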